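Show a tweeter faceplate to the bench's inspection lens

TASK

Swing the black flap up and over until it rests open against its stop, uncovering the upward-looking inspection lens. Then pick up the aluminium tweeter faceplate by its stub and hold it still and level over the lens, centred on it, with the plate's underside at the height of the top of the orange-tipped post; keep it there for at least two seconds. Finally set it back face down on its cork pad, gently and without dropping it, let go and leave the flap open; leave the other loose parts where they are.

Things in the scene. Friction and masses are not known exactly. Their poses are not given: they have to be found in the camera images.
- station: Fixed maple block, 250 mm (its x) by 170 (y) by 45 high, origin at the centre of its underside. A 120 x 100 mm recess, 30 mm deep, in its top centre holds a black round lens (52 mm across, top 27 mm above the bench) in a white ring light. On its +x end, 105 mm from the centre, stands a thin steel post with an orange tip 16 mm across, top 160 mm above the bench. Yaw within 0.3 rad.
- flap (a joint): Hinge of the black acrylic flap lying on the block over the recess, 136 mm (along the hinge) x 120 x 6 mm, 0.16 kg. 0 = shut, 1.92 rad = open at its stop, leaning back past upright. Hinge line along the block's x on its +y side; the free edge on the -y side rises and swings over to +y. Falls shut if let go below 1.4 rad, falls open and stays there past 1.5.
- flap_hinge (a point): Middle of the flap's hinge line, 62 mm to the block's +y from its centre, at the height of the block's top (45 mm above the bench).
- flap_bar (a point): Middle of the flap's steel bar handle: round, 10 mm thick, 84 mm long, parallel to the hinge, on two end legs. Bar centre 38 mm above the flap's upper face (44 above the hinge line when shut) and 106 mm from the hinge line towards the free edge. It turns with the flap; pinched lightly it rolls between the fingers. When open it is on the flap's far (+y) side.
- view_point (a point): Viewing point on the station: over the lens centre, 160 mm above the bench, level with the top of the orange tip. The centre of the faceplate's underside belongs here.
- pad: Fixed square cork pad, 130 x 130 x 4 mm, on which the faceplate starts and must be put back; origin at the centre of its underside, so its top is 4 mm above it.
- faceplate: Loose round aluminium tweeter faceplate, 0.24 kg nominal, 104 mm across and 8 mm thick with ring-shaped ridges, lying face down on the cork pad, near its centre; in its centre a round stub 44 mm across rises to 42 mm above the underside, to be gripped from above. Origin at the centre of its underside; its z axis is up. Any turn about z will do.
- frame: Bystander: loose green plastic crossover board frame, 120 x 80 x 12 mm, origin at the centre of its underside.
- cup: Bystander: loose chrome round magnet cup, 68 mm across, 32 mm high, origin at the centre of its underside.
- foot: Bystander: loose squat black rubber foot, 60 mm across, 24 mm high, origin at the centre of its underside.

How it is judged:
On the way, in this order (a step that is already met when the one before it is completed fails the run):
1. the flap lies open against its stop (beyond 1.8 rad) (value of joint flap above 1.8 rad), for 0.3 s.
2. the faceplate is held still at the viewing point for 2 s (horizontal distance between faceplate and view_point below 0.018 m and z of faceplate in the frame of view_point between -0.015 and 0.015 m and angle between faceplate's own z axis and vertical below 0.15 rad and linear speed of faceplate below 0.03 m/s and contact force between the fingers and faceplate above 0.5 N and value of joint flap above 1.8 rad), for 2 s.
3. the faceplate lies released on its pad (horizontal distance between faceplate and pad below 0.03 m and z of faceplate in the frame of pad between 0.001 and 0.008 m and angle between faceplate's own z axis and vertical below 0.1 rad and linear speed of faceplate below 0.02 m/s and contact force between the fingers and faceplate below 0.01 N and value of joint flap above 1.8 rad), for 0.3 s.
At the end, for the whole second after the job is handed in: The faceplate, after its 2 s at the viewing point (within 18 mm sideways, 15 mm in height, 0.15 rad of level), lies flat on the cork pad (within 0.1 rad), its centre within 30 mm of the pad's centre, at rest and released; the flap is still open beyond 1.8 rad (all of step 3); the robot touches nothing.
It fails at once if the faceplate is dropped (faster than 0.45 m/s while out of the fingers) (linear speed of faceplate above 0.45 m/s and contact force between the fingers and faceplate below 0.01 N).
It fails at once if the green frame is moved by more than 30 mm (distance of frame from where it was at the start of the episode above 0.03 m).
It fails at once if the magnet cup is moved by more than 30 mm (distance of cup from where it was at the start of the episode above 0.03 m).
It fails at once if the rubber foot is moved by more than 30 mm (distance of foot from where it was at the start of the episode above 0.03 m).
It also fails if it takes over 72 s, if anything falls off the work surface, if the arm or the gripper's body presses on something with over 40 N, if the wrist force passes 120 N, or if a joint passes its speed limit or range.

ROBOT

A 7-joint arm with a two-finger parallel gripper is mounted at the origin on the work surface. World frame = base frame: x ahead of the robot, y to its left, z up, the work surface at z = 0. Lengths are in m, angles in rad, forces in N, time in s.
With the tool pointing down it reaches from about 0.35 to 0.9 m from the base axis. Payload 8.1 kg.
Tool frame: the origin (TCP) lies on the centre line of the jaws, within the pads' length; the fingertips stand 14 mm ahead of it and the grasp point (between the pads) lies 5 mm behind it (arm.tip_reach is the distance from the TCP to the fingertips, in m); z points along the fingers, y is the direction in which the jaws open and shut (so a half turn about z gives the same grasp; the last joint's range is limited). The gripper opens to 92 mm and grips with 3 to 60 N. Pads are 19 mm wide; open, the fingers measure 130 mm over their backs; the gripper's body (75 mm by 190 mm) begins 47 mm behind the grasp point.
Start: joints at [-0.103, 0.434, 0.025, 1.573, -0.012, 1.134, -0.075], TCP at [0.625, -0, 0.241] pointing down, gripper open.
Joint ranges: [-2.62, 2.62], [-0.44, 2.09], [-1.27, 1.32], [0.08, 2.57], [-1.32, 4.46], [0.12, 2], [-2.74, 2.74]. Speed limits (rad/s): [2.22, 2.22, 3.01, 3.01, 3.14, 3.14, 3.14].

INTERFACE

Orientations are given as a rotation vector (axis times angle).
In Python, from cell import sensors, vision, arm, nets gives the robot as it stands.
- The arm moves only by the shell command python3 -m handwheel 'ROWS' [FORCE]. ROWS is JSON, a list of rows, each an object of numbers: "tx", "ty", "tz": the shift along the tool's x, y, z in cm; "wx", "wy", "wz": the turn, a rotation vector about the tool's x, y, z in degrees; "claw": the opening, from 0 (shut) to 1 (fully open). A call has 1 to 12 rows; each row is the pose to reach, as a shift and turn from the pose commanded when the call began, along the tool's axes at that moment; what a row does not reach only later rows make up. A row lasts 1/12 s, in which the tool goes at most 41.7 mm and 7.16 degrees, less where a joint would pass 70% of its speed; a pose out of reach is approached as far as the arm can. A call with a gripper value outside its range is refused whole. The fingers move at their own pace and stop on an object; FORCE is the grip in N (left out, the last holds). Time passes only in rows, so rows that repeat a pose let the fingers close. It gives the time, the measured TCP pose, the force and the opening at its end, in the units of the state.
- sensors.observe(): the state, without advancing time (a new reading comes with each control period).
- vision.get_image(name): name is "scene" or "side" or "wrist"; returns (picture, depth): 480x640x3 uint8, blue, green, red; 480x640 float32, m along the optical axis (not along the pixel's ray), 0 where there is no reading.
- vision.camera_model(name): a dict with "K" (3x3 intrinsics, pixels), "xyz" and "attitude" of the camera in the world; the wrist camera has in their place "hand_eye" (4x4, takes a point from camera to tool coordinates, whose origin is the TCP and whose axes are the flange's). Camera axes: x right, y down, z forward; pixel columns grow to the right and rows downward; lengths in m; the calibration is good to about 2 mm. A picture is of the moment at which its call begins: read the wrist's pose just before it. camera_model takes no time and is no camera call.
- arm.sign_off(): hands the job in, once; it reports no verdict.
Trained networks look in the newest picture that a camera, given by its name, has taken for a name from the list of things; names that differ only in an ending like _2 or _b are one class to them, and where a whole thing is asked for, a point or a joint stands for the part that bears it (a point fixed in the world has none). Each returns a list of dicts, best first, with "score" (0 to 1); they miss things now and then, are a little off and sometimes report something else, mostly with a low value. They report only what shows in the picture. A call takes as long as a camera call.
- nets.cut_out(label, camera): "region" (480x640 bool, what is visible of it) and "uv" ([column, row] in pixels, amid what is visible of it).
The state is a dict: "clock": time; "joints": joint angles; "dq": joint speeds; "joint_efforts": joint torques, N m; "position": TCP position; "ee_rot": TCP orientation; "force": force on the tool from outside, world axes, zero at the start; "ft_torque": the same for the moment, N m; "width": opening from 0.0 (shut) to 1.0 (fully open).
Only numpy, scipy, OpenCV 4.12 (cv2) and the standard library are available. Lean on these libraries where they do the work, as an engineer would, in place of code of your own. Each camera call takes 0.05 s, during which the arm holds its last target.

## Working session

There is one attempt and no reset: what is moved stays moved. The work goes in short steps, Python scripts to look and compute and a shell command to move; the robot and the scene stay as the last step left them, time stands still between calls to the robot, and variables do not carry over. Pictures are saved under pics/ and viewed, and the job is handed in when it is done.

```bash
ls; mkdir -p pics; cat > h.py <<'E'
import numpy as np, cv2
from cell import sensors, vision, arm, nets
from scipy.spatial.transform import Rotation as R
def cam(name):
    m=vision.camera_model(name); K=np.array(m["K"])
    if "hand_eye" in m:
        s=sensors.observe(); T=np.eye(4);T[:3,:3]=R.from_rotvec(s["ee_rot"]).as_matrix();T[:3,3]=s["position"]
        return K,T@np.array(m["hand_eye"])
    T=np.eye(4);a=np.array(m["attitude"]);T[:3,:3]=a if a.shape==(3,3) else R.from_rotvec(a).as_matrix();T[:3,3]=m["xyz"]
    return K,T
def pts(K,T,depth,mask):
    v,u=np.nonzero(mask&(depth>0)); z=depth[v,u]
    P=np.stack([(u-K[0,2])/K[0,0]*z,(v-K[1,2])/K[1,1]*z,z],1)
    return P@T[:3,:3].T+T[:3,3]
E
python3 - <<'E'
from h import *
print(sensors.observe())
for n in ["scene","side","wrist"]:
    print(vision.camera_model(n))
    K,T=cam(n); im,d=vision.get_image(n); cv2.imwrite(f"pics/{n}0.png",im); np.save(f"{n}0.npy",d)
    for l in ["station","flap","flap_bar","pad","faceplate","frame","cup","foot"]:
        r=nets.cut_out(l,n)
        for q in r[:2]:
            p=pts(K,T,d,q["region"]); 
            if len(p): print(n,l,round(q["score"],2),np.round(q["uv"]),np.median(p,0).round(3),p.min(0).round(3),p.max(0).round(3),len(p))
    print(sensors.observe()["clock"])
E
```

```text
pics
{'clock': 0.0, 'joints': array([-0.10262721,  0.43521298,  0.02494037,  1.57410552, -0.011565  ,
        1.13397205, -0.07510755]), 'dq': array([ 0.00031683, -0.0016424 , -0.00140816,  0.00217631, -0.00122735,
       -0.00148751,  0.00030272]), 'joint_efforts': array([ 3.89017032e-04, -6.67853522e+01,  9.84863900e-01, -3.14464223e+01,
       -6.05165795e-02,  4.27553023e-02,  1.12382318e-04]), 'position': array([ 6.24513954e-01, -3.06584531e-05,  2.39947532e-01]), 'ee_rot': array([-2.22075432e+00, -2.22074138e+00,  1.89271133e-03]), 'force': array([ 0.78572761, -0.71288307,  0.36022684]), 'ft_torque': array([ 0.07022576, -0.01677187,  0.06170434]), 'width': 0.9987089038612956}
{'K': array([[481.62312635,   0.        , 319.03306257],
       [  0.        , 481.62312635, 246.39925613],
       [  0.        ,   0.        ,   1.        ]]), 'xyz': array([ 1.04983289, -0.83136559,  0.82221293]), 'attitude': array([-2.18508905, -0.61498585,  0.30742158])}
scene station 0.71 [375. 227.] [0.62  0.127 0.044] [ 0.423 -0.013 -0.004] [0.735 0.302 0.227] 4657
scene flap 0.9 [376. 216.] [0.602 
[... 2562 characters left out ...]
t flap 0.68 [284.  27.] [0.598 0.126 0.051] [0.515 0.096 0.043] [0.657 0.146 0.095] 10888
wrist flap_bar 0.8 [281.  29.] [0.598 0.126 0.051] [0.516 0.097 0.044] [0.657 0.146 0.095] 10800
wrist flap_bar 0.15 [408. 303.] [ 0.708 -0.107  0.011] [ 0.674 -0.159 -0.002] [0.754 0.011 0.226] 1947
wrist pad 0.78 [330. 409.] [ 0.629 -0.228  0.003] [ 0.518 -0.275 -0.001] [0.655 0.024 0.309] 1367
wrist faceplate 0.73 [280. 415.] [ 0.585 -0.222  0.011] [ 0.533 -0.268  0.002] [0.637 0.025 0.318] 4622
wrist frame 0.69 [408. 305.] [ 0.709 -0.107  0.011] [ 0.671 -0.159 -0.002] [ 0.757 -0.009  0.239] 1956
wrist cup 0.66 [ 34. 238.] [ 0.366 -0.04   0.011] [ 0.331 -0.073 -0.002] [ 0.402 -0.005  0.034] 5281
1.35
```

View pics/scene0.png

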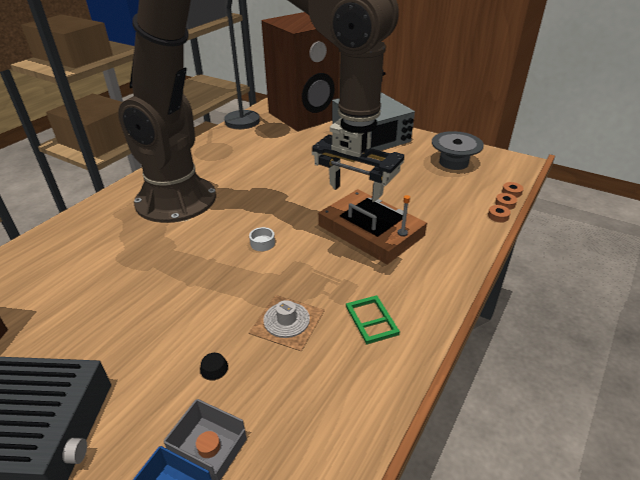

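View pics/side0.png

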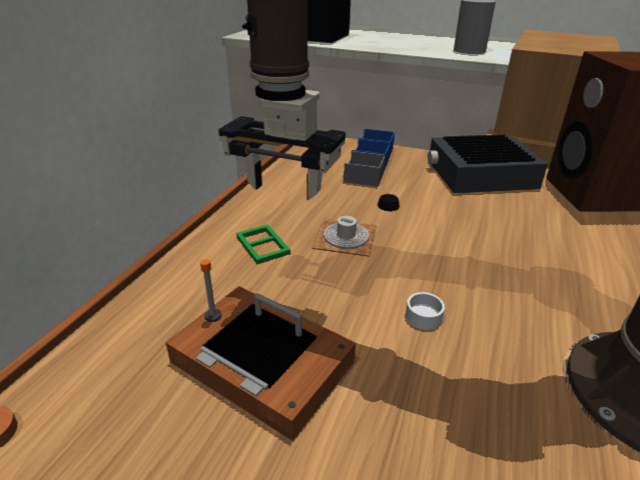

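View pics/wrist0.png

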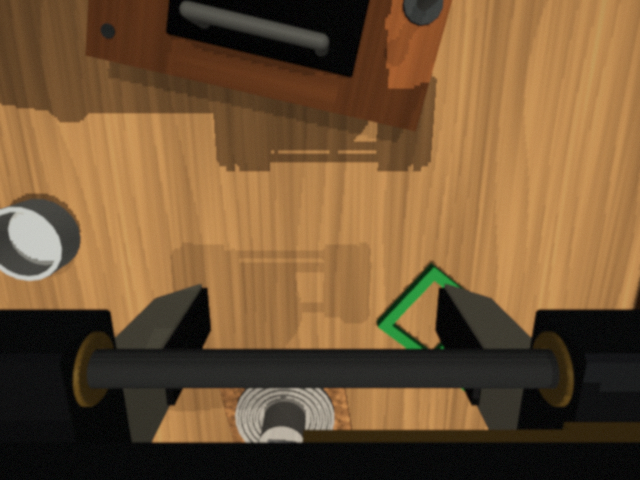

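```bash
python3 - <<'E'
from h import *
for n in ["scene","side"]:
    K,T=cam(n); d=np.load(n+"0.npy"); im=cv2.imread(f"pics/{n}0.png")
    v,u=np.nonzero(np.ones_like(d,bool)&(d>0)); P=pts(K,T,d,np.ones_like(d,bool)); C=im[v,u].astype(int)
    # station top: light
    m=(abs(P[:,2]-.045)<.004)&(P[:,0]>.42)&(P[:,0]<.78)&(P[:,1]>0)&(P[:,1]<.33)
    r=cv2.minAreaRect(P[m,:2].astype(np.float32)); print(n,"station",r,m.sum())
    bar=(abs(P[:,2]-.09)<.006)&(P[:,0]>.5)&(P[:,0]<.69)&(P[:,1]>0.05)&(P[:,1]<.25)
    print("bar",P[bar].mean(0),P[bar].min(0),P[bar].max(0),bar.sum())
    q=P[bar,:2]; w=np.linalg.svd(q-q.mean(0),full_matrices=False)[2][0]; print(np.arctan2(w[1],w[0]), w)
    t=(C[:,2]>180)&(C[:,0]<90)&(P[:,2]>.12)&(P[:,2]<.18)&(P[:,1]>0)
    if t.any(): print("tip",P[t].mean(0),P[t].min(0),P[t].max(0),t.sum())
    s=(P[:,2]>.037)&(P[:,2]<.05)&(abs(P[:,0]-.586)<.06)&(abs(P[:,1]+.235)<.06)
    print("stub",P[s].mean(0),P[s].min(0),P[s].max(0),s.sum())
    pm=(abs(P[:,2]-.004)<.003)&(abs(P[:,0]-.586)<.09)&(abs(P[:,1]+.235)<.09)&(C[:,2]>C[:,0]+25)
    print("pad",cv2.minAreaRect(P[pm,:2].astype(np.float32)))
E
```

```text
scene station ((0.5948420763015747, 0.1655891239643097), (0.17506451904773712, 0.25490427017211914), 77.22920989990234) 2160
bar [0.58811043 0.12020548 0.09000413] [0.54104018 0.10858965 0.08400953] [0.63271584 0.1339804  0.09546619] 120
-0.2147972738193392 [ 0.97701963 -0.21314937]
tip [0.69641098 0.14312926 0.15885904] [0.68977939 0.1364206  0.15688693] [0.70237185 0.14876599 0.16074239] 15
stub [ 0.58961304 -0.24245395  0.04459182] [ 0.56548448 -0.26217943  0.03720465] [ 0.61065681 -0.21672623  0.04990038] 270
pad ((0.5860635638237, -0.23553147912025452), (0.1787332147359848, 0.1796988993883133), 0.6728121042251587)
side station ((0.5919666290283203, 0.16825595498085022), (0.17343777418136597, 0.25204169750213623), 77.59880065917969) 7858
bar [0.58198921 0.12913646 0.09097358] [0.53632548 0.1139387  0.08402984] [0.68999463 0.14902637 0.09530369] 334
3.0123917622264607 [-0.99166517  0.12884174]
tip [0.69434001 0.14576981 0.15902033] [0.68807493 0.13803012 0.15739211] [0.70093618 0.15367762 0.16010266] 44
stub [ 0.58364479 -0.2315959   0.04449991] [ 0.56315301 -0.25924422  0.03753486] [ 0.60611584 -0.21306573  0.04879397] 208
pad ((0.585905134677887, -0.23531869053840637), (0.17843787372112274, 0.17941714823246002), 89.8341064453125)
```

The scene view shows the station at (375,220), the faceplate on its pad at (288,320), and the frame, cup and foot clear of both. The side view shows the hinge on the near side of the block and the bar at (278,308). The fit gives a station centre of (0.593, 0.167) and yaw of about -0.219, which predicts the measured orange tip to within 2 mm.

Next I go above the bar with the jaws across it.

```bash
python3 -m handwheel '[{"tx":1,"ty":-0.3,"wz":-6.5,"claw":1},{"tx":2.5,"ty":-0.8,"wz":-13},{"tx":4,"ty":-1.3,"wz":-20},{"tx":5.5,"ty":-1.8,"wz":-26.5},{"tx":7,"ty":-2.3,"wz":-33},{"tx":8.5,"ty":-2.8,"wz":-40,"tz":1},{"tx":10,"ty":-3.3,"wz":-46.5,"tz":2},{"tx":11.5,"ty":-3.8,"wz":-53,"tz":3},{"tx":12.4,"ty":-4.1,"wz":-60,"tz":4},{"tx":12.4,"ty":-4.1,"wz":-66.5,"tz":5},{"tx":12.4,"ty":-4.1,"wz":-73,"tz":6},{"tx":12.4,"ty":-4.1,"wz":-77.4,"tz":6}]' 5
python3 - <<'E'
from h import *
s=sensors.observe();print(s["position"],R.from_rotvec(s["ee_rot"]).as_matrix().round(3),s["joints"].round(2))
K,T=cam("wrist"); im,d=vision.get_image("wrist"); cv2.imwrite("pics/w1.png",im)
M=np.ones_like(d,bool)&(d>0); P=pts(K,T,d,M); v,u=np.nonzero(M)
bar=(abs(P[:,2]-.09)<.006)&(P[:,0]>.52)&(P[:,0]<.65)&(P[:,1]>.08)&(P[:,1]<.17)
q=P[bar]; print(q.mean(0),q.min(0),q.max(0),len(q),np.median(u[bar]),np.median(v[bar]))
E
```

```text
[ 6.25016520e-01 -3.68113478e-05  2.40744983e-01] [[ 0.  1.  0.]
 [ 1. -0.  0.]
 [ 0.  0. -1.]] [-0.1   0.43  0.02  1.57 -0.01  1.13 -0.08]
[0.58365989 0.12379951 0.09217978] [0.53811006 0.11014855 0.08465453] [0.62935019 0.13819964 0.09554074] 2624 253.0 25.0invalid input
```

View pics/w1.png

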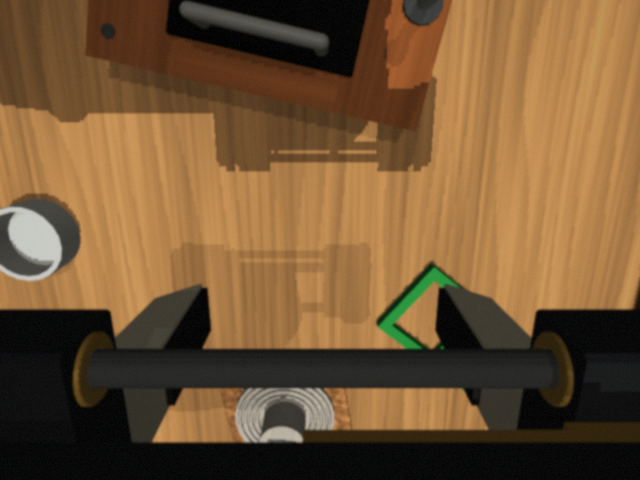

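The move was refused as "invalid input" and the arm did not move. The wrist picture still shows the bar at (253,25), at (0.584, 0.124), which matches the model. I'll try complete rows.

```bash
python3 -m handwheel '[{"tx":1,"ty":-0.3,"tz":0,"wx":0,"wy":0,"wz":-6.5,"claw":1}]' 5; python3 -m handwheel --help | head
```

```text
clock: 1.48
position: [0.6224, 0.0077, 0.2407]
ee_rot: [2.097, 2.338, -0.002]
force: [-0.5, -0.9, 0.0]
width: 1.0invalid input: not JSON, or not a number
```

```bash
python3 -m handwheel '[{"tx":1.5,"ty":-0.3,"tz":0,"wx":0,"wy":0,"wz":-6.5,"claw":1},{"tx":3,"ty":-0.6,"tz":0,"wx":0,"wy":0,"wz":-13,"claw":1},{"tx":4.5,"ty":-0.9,"tz":0,"wx":0,"wy":0,"wz":-19.5,"claw":1},{"tx":6,"ty":-1.2,"tz":0,"wx":0,"wy":0,"wz":-26,"claw":1},{"tx":7.5,"ty":-1.5,"tz":0,"wx":0,"wy":0,"wz":-32.5,"claw":1},{"tx":9,"ty":-1.9,"tz":1,"wx":0,"wy":0,"wz":-39,"claw":1},{"tx":10.5,"ty":-2.2,"tz":2,"wx":0,"wy":0,"wz":-45.5,"claw":1},{"tx":11.75,"ty":-2.5,"tz":3,"wx":0,"wy":0,"wz":-52,"claw":1},{"tx":11.75,"ty":-2.5,"tz":4,"wx":0,"wy":0,"wz":-58.5,"claw":1},{"tx":11.75,"ty":-2.5,"tz":5,"wx":0,"wy":0,"wz":-65,"claw":1},{"tx":11.75,"ty":-2.5,"tz":6,"wx":0,"wy":0,"wz":-70.9,"claw":1},{"tx":11.75,"ty":-2.5,"tz":6,"wx":0,"wy":0,"wz":-70.9,"claw":1}]' 5
python3 - <<'E'
from h import *
s=sensors.observe();print(s["position"],R.from_rotvec(s["ee_rot"]).as_matrix().round(3),s["joints"].round(2))
E
```

```text
clock: 2.48
position: [0.5829, 0.1233, 0.1788]
ee_rot: [-0.337, -3.121, 0.002]
force: [0.3, 0.2, 0.2]
width: 0.997
[0.58287925 0.12334177 0.17879744] [[-0.977  0.214 -0.003]
 [ 0.214  0.977 -0.001]
 [ 0.003 -0.001 -1.   ]] [-0.08  0.47 -0.31  1.7   0.16  1.    0.91]
```

```bash
python3 -m handwheel '[{"tx":0,"ty":0,"tz":2.5,"wx":0,"wy":0,"wz":0,"claw":0.6},{"tx":0,"ty":0,"tz":5,"wx":0,"wy":0,"wz":0,"claw":0.6},{"tx":0,"ty":0,"tz":7,"wx":0,"wy":0,"wz":0,"claw":0.6},{"tx":0,"ty":0,"tz":9,"wx":0,"wy":0,"wz":0,"claw":0.5},{"tx":0,"ty":0,"tz":9.5,"wx":0,"wy":0,"wz":0,"claw":0.4},{"tx":0,"ty":0,"tz":9.5,"wx":0,"wy":0,"wz":0,"claw":0.05},{"tx":0,"ty":0,"tz":9.5,"wx":0,"wy":0,"wz":0,"claw":0},{"tx":0,"ty":0,"tz":9.5,"wx":0,"wy":0,"wz":0,"claw":0},{"tx":0,"ty":0,"tz":9.5,"wx":0,"wy":0,"wz":0,"claw":0},{"tx":0,"ty":0,"tz":9.5,"wx":0,"wy":0,"wz":0,"claw":0},{"tx":0,"ty":0,"tz":9.5,"wx":0,"wy":0,"wz":0,"claw":0},{"tx":0,"ty":0,"tz":9.5,"wx":0,"wy":0,"wz":0,"claw":0}]' 6
python3 - <<'E'
import numpy as np
r=114.8; a0=np.arctan2(44,106)
for t in np.arange(0,1.93,0.08): print(round(t,2), (( -r*np.cos(a0+t)+106)/10).round(2), ((-(r*np.sin(a0+t)-44))/10).round(2))
E
```

```text
clock: 3.48
position: [0.5841, 0.1239, 0.0862]
ee_rot: [0.345, 3.122, 0.0]
force: [-1.0, -1.0, -0.3]
width: 0.177
0.0 -0.0 -0.0
0.08 0.38 -0.83
0.16 0.83 -1.63
0.24 1.35 -2.4
0.32 1.92 -3.11
0.4 2.55 -3.78
0.48 3.23 -4.4
0.56 3.95 -4.96
0.64 4.72 -5.46
0.72 5.53 -5.9
0.8 6.37 -6.27
0.88 7.24 -6.58
0.96 8.12 -6.81
1.04 9.03 -6.97
1.12 9.94 -7.06
1.2 10.86 -7.08
1.28 11.78 -7.02
1.36 12.69 -6.89
1.44 13.58 -6.69
1.52 14.46 -6.41
1.6 15.31 -6.07
1.68 16.13 -5.66
1.76 16.92 -5.19
1.84 17.66 -4.65
1.92 18.36 -4.06
```

```bash
python3 -m handwheel '[{"tx":0,"ty":0,"tz":0,"wx":0,"wy":0,"wz":0,"claw":0},{"tx":0,"ty":0,"tz":0,"wx":0,"wy":0,"wz":0,"claw":0},{"tx":0,"ty":0,"tz":0,"wx":0,"wy":0,"wz":0,"claw":0},{"tx":0,"ty":0,"tz":0,"wx":0,"wy":0,"wz":0,"claw":0}]' 6
```

```text
clock: 3.82
position: [0.584, 0.124, 0.0859]
ee_rot: [0.345, 3.122, 0.0]
force: [-0.6, 1.1, 2.6]
width: 0.104
```

```bash
python3 -m handwheel '[{"tx":0,"ty":0.38,"tz":-0.83,"wx":0,"wy":0,"wz":0,"claw":0},{"tx":0,"ty":0.83,"tz":-1.63,"wx":0,"wy":0,"wz":0,"claw":0},{"tx":0,"ty":1.35,"tz":-2.4,"wx":0,"wy":0,"wz":0,"claw":0},{"tx":0,"ty":1.92,"tz":-3.11,"wx":0,"wy":0,"wz":0,"claw":0},{"tx":0,"ty":2.55,"tz":-3.78,"wx":0,"wy":0,"wz":0,"claw":0},{"tx":0,"ty":3.23,"tz":-4.4,"wx":0,"wy":0,"wz":0,"claw":0},{"tx":0,"ty":3.95,"tz":-4.96,"wx":0,"wy":0,"wz":0,"claw":0},{"tx":0,"ty":4.72,"tz":-5.46,"wx":0,"wy":0,"wz":0,"claw":0},{"tx":0,"ty":5.53,"tz":-5.9,"wx":0,"wy":0,"wz":0,"claw":0},{"tx":0,"ty":6.37,"tz":-6.27,"wx":0,"wy":0,"wz":0,"claw":0},{"tx":0,"ty":7.24,"tz":-6.58,"wx":0,"wy":0,"wz":0,"claw":0},{"tx":0,"ty":8.12,"tz":-6.81,"wx":0,"wy":0,"wz":0,"claw":0}]' 6
```

```text
clock: 4.82
position: [0.602, 0.2043, 0.1546]
ee_rot: [0.344, 3.122, 0.001]
force: [0.6, -1.7, 1.6]
width: 0.104
```

```bash
python3 - <<'E'
from h import *
s=sensors.observe();print(s["force"].round(1),s["ft_torque"].round(2),s["width"])
im,d=vision.get_image("side"); cv2.imwrite("pics/s2.png",im)
E
```

```text
[ 0.6 -1.7  1.6] [-0.21 -0.11  0.  ] 0.10373931483599125
```

View pics/s2.png

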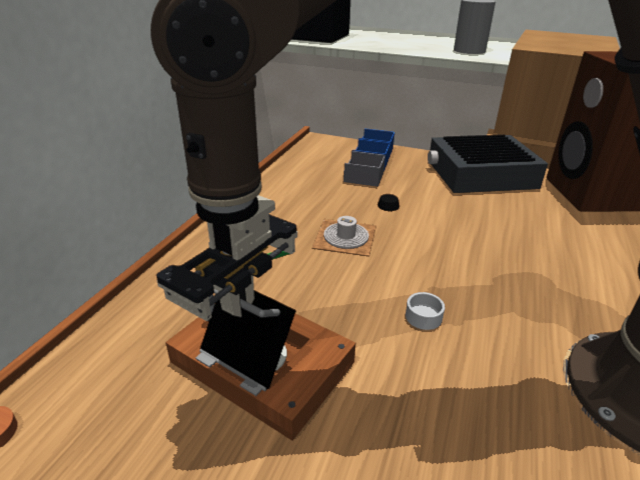

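The flap is held at about 1 rad, with the bar in the fingers near (250,312). I continue along the arc to about 1.84.

```bash
python3 -m handwheel '[{"tx":0,"ty":0.91,"tz":-0.16,"wx":0,"wy":0,"wz":0,"claw":0},{"tx":0,"ty":1.82,"tz":-0.25,"wx":0,"wy":0,"wz":0,"claw":0},{"tx":0,"ty":2.74,"tz":-0.27,"wx":0,"wy":0,"wz":0,"claw":0},{"tx":0,"ty":3.66,"tz":-0.21,"wx":0,"wy":0,"wz":0,"claw":0},{"tx":0,"ty":4.57,"tz":-0.08,"wx":0,"wy":0,"wz":0,"claw":0},{"tx":0,"ty":5.46,"tz":0.12,"wx":0,"wy":0,"wz":0,"claw":0},{"tx":0,"ty":6.34,"tz":0.4,"wx":0,"wy":0,"wz":0,"claw":0},{"tx":0,"ty":7.19,"tz":0.74,"wx":0,"wy":0,"wz":0,"claw":0},{"tx":0,"ty":8.01,"tz":1.15,"wx":0,"wy":0,"wz":0,"claw":0},{"tx":0,"ty":8.8,"tz":1.62,"wx":0,"wy":0,"wz":0,"claw":0},{"tx":0,"ty":9.54,"tz":2.16,"wx":0,"wy":0,"wz":0,"claw":0},{"tx":0,"ty":9.54,"tz":2.16,"wx":0,"wy":0,"wz":0,"claw":0}]' 6
python3 - <<'E'
from h import *
s=sensors.observe();print(s["position"],s["force"].round(1),s["ft_torque"].round(2),s["width"])
im,d=vision.get_image("side"); cv2.imwrite("pics/s3.png",im)
E
```

```text
clock: 5.87
position: [0.6225, 0.2981, 0.1309]
ee_rot: [-0.343, -3.123, -0.001]
force: [0.6, 1.0, 0.6]
width: 0.104
[0.62250774 0.29805755 0.13088608] [0.6 1.  0.6] [ 0.4  -0.2  -0.02] 0.10428268947285105
```

View pics/s3.png

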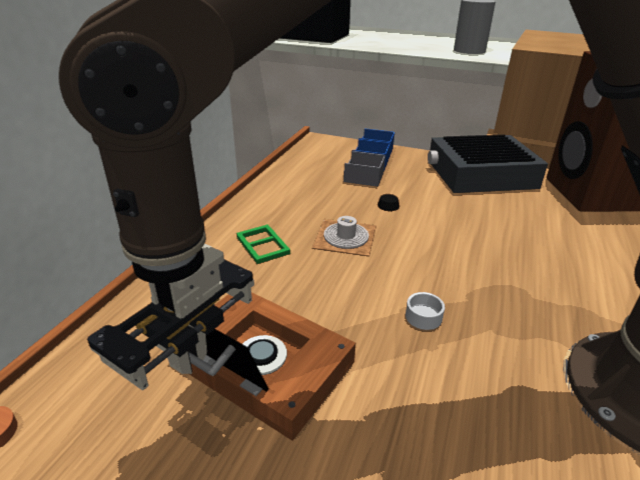

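```bash
python3 -m handwheel '[{"tx":0,"ty":0.3,"tz":0.25,"wx":0,"wy":0,"wz":0,"claw":0},{"tx":0,"ty":0.6,"tz":0.5,"wx":0,"wy":0,"wz":0,"claw":0},{"tx":0,"ty":0.6,"tz":0.5,"wx":0,"wy":0,"wz":0,"claw":0},{"tx":0,"ty":0.6,"tz":0.5,"wx":0,"wy":0,"wz":0,"claw":0.28},{"tx":0,"ty":0.7,"tz":0.5,"wx":0,"wy":0,"wz":0,"claw":0.28},{"tx":0,"ty":0.9,"tz":0.5,"wx":0,"wy":0,"wz":0,"claw":0.28},{"tx":0,"ty":1.1,"tz":0.5,"wx":0,"wy":0,"wz":0,"claw":0.28},{"tx":0,"ty":1.1,"tz":0.5,"wx":0,"wy":0,"wz":0,"claw":0.28}]' 6
python3 - <<'E'
from h import *
s=sensors.observe();print(s["position"],s["force"].round(1),s["ft_torque"].round(2),s["width"])
im,d=vision.get_image("side"); cv2.imwrite("pics/s4.png",im)
im,d=vision.get_image("wrist"); cv2.imwrite("pics/w4.png",im)
E
```

```text
clock: 6.58
position: [0.6249, 0.3074, 0.1274]
ee_rot: [0.344, 3.122, 0.001]
force: [0.1, -0.4, 0.1]
width: 0.283
[0.62487493 0.30744277 0.12737599] [ 0.1 -0.4  0.1] [ 0.13 -0.03 -0.01] 0.2828719620409036
```

View pics/s4.png

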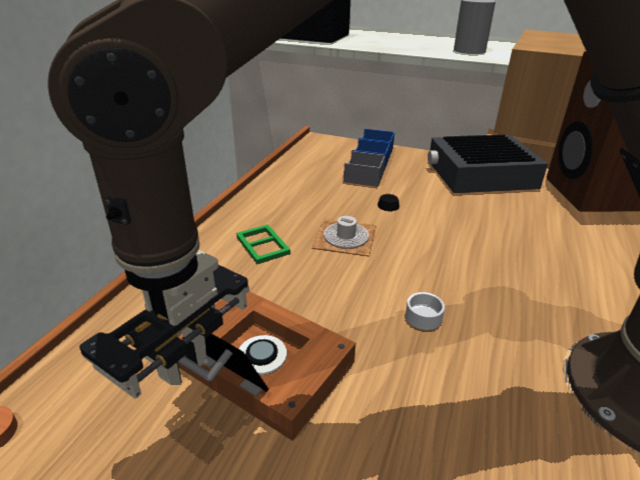

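View pics/w4.png

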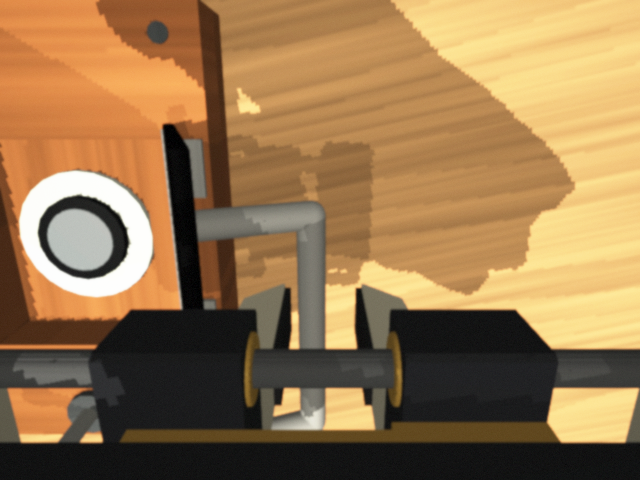

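The wrist view shows the bar (column 312) free between the fingers (290 and 360). The flap leans on its stop (column 180) and the lens is uncovered. I retract straight up.

```bash
python3 -m handwheel '[{"tx":0,"ty":0,"tz":-0.7,"wx":0,"wy":0,"wz":0,"claw":0.28},{"tx":0,"ty":0,"tz":-1.7,"wx":0,"wy":0,"wz":0,"claw":0.28},{"tx":0,"ty":0,"tz":-3,"wx":0,"wy":0,"wz":0,"claw":0.28},{"tx":0,"ty":0,"tz":-5,"wx":0,"wy":0,"wz":0,"claw":0.28},{"tx":0,"ty":0,"tz":-7,"wx":0,"wy":0,"wz":0,"claw":0.28},{"tx":0,"ty":0,"tz":-9.5,"wx":0,"wy":0,"wz":0,"claw":0.28},{"tx":0,"ty":0,"tz":-12,"wx":0,"wy":0,"wz":0,"claw":0.28},{"tx":0,"ty":0,"tz":-14.5,"wx":0,"wy":0,"wz":0,"claw":0.28},{"tx":0,"ty":0,"tz":-16.5,"wx":0,"wy":0,"wz":0,"claw":0.28},{"tx":0,"ty":0,"tz":-16.5,"wx":0,"wy":0,"wz":0,"claw":0.28}]' 6
python3 - <<'E'
from h import *
s=sensors.observe();print(s["position"],s["force"].round(1))
n="side"
K,T=cam(n);im,d=vision.get_image(n); cv2.imwrite("pics/s5.png",im)
def fc(P,z,lab):
    s=(abs(P[:,2]-z)<.004)&(abs(P[:,0]-.586)<.09)&(abs(P[:,1]+.235)<.09)
    if lab=="stub": s&=(abs(P[:,0]-.586)<.04)&(abs(P[:,1]+.235)<.04)
    q=P[s]; print(lab,cv2.minEnclosingCircle(q[:,:2].astype(np.float32)),len(q),np.percentile(q,[2,98],0).round(4).tolist())
for n in ["side","scene"]:
    if n=="scene": K,T=cam(n);im,d=vision.get_image(n); cv2.imwrite("pics/c5.png",im)
    M=d>0
    P=pts(K,T,d,M); fc(P,.046,"stub")
    v,u=np.nonzero(M);C=im[v,u].astype(int)
    F=P[(abs(P[:,0]-.586)<.058)&(abs(P[:,1]+.235)<.058)&(P[:,2]>.008)&(P[:,2]<.02)]
    print(n,"plate rim",cv2.minEnclosingCircle(F[:,:2].astype(np.float32)),len(F))
E
```

```text
clock: 7.52
position: [0.6263, 0.3082, 0.2994]
ee_rot: [0.344, 3.115, 0.009]
force: [0.2, 0.1, 0.7]
width: 0.281
[0.62630123 0.30823532 0.29936925] [0.2 0.1 0.7]
stub ((0.5834382772445679, -0.2360948920249939), 0.023524487391114235) 173 [[0.5648, -0.2551, 0.0422], [0.6046, -0.2149, 0.0478]]
side plate rim ((0.5839471220970154, -0.23512667417526245), 0.054051320999860764) 635
stub ((0.5878392457962036, -0.24041502177715302), 0.023419415578246117) 237 [[0.5675, -0.2605, 0.0424], [0.6085, -0.2202, 0.0482]]
scene plate rim ((0.5880188941955566, -0.2409333884716034), 0.05333223193883896) 762
```

View pics/s5.png

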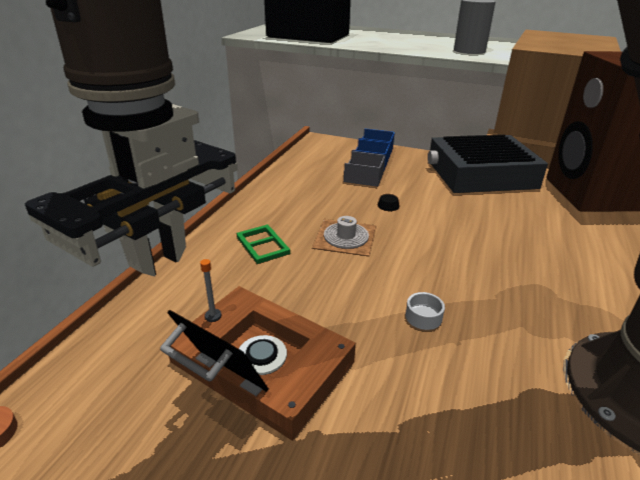

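The side view shows the flap resting open at (215,350) and the lens uncovered. I move toward the pad, stopping short so the wrist camera looks straight at the stub.

```bash
python3 -m handwheel '[{"tx":-0.5,"ty":-2,"tz":0,"wx":0,"wy":0,"wz":0,"claw":0.6},{"tx":-1.5,"ty":-5,"tz":0,"wx":0,"wy":0,"wz":0,"claw":0.9},{"tx":-2.5,"ty":-8.5,"tz":0,"wx":0,"wy":0,"wz":0,"claw":0.9},{"tx":-3.5,"ty":-12,"tz":0,"wx":0,"wy":0,"wz":0,"claw":0.9},{"tx":-4.5,"ty":-15.5,"tz":0,"wx":0,"wy":0,"wz":0,"claw":0.9},{"tx":-5.5,"ty":-19,"tz":0,"wx":0,"wy":0,"wz":0,"claw":0.9},{"tx":-6.5,"ty":-22.5,"tz":0,"wx":0,"wy":0,"wz":0,"claw":0.9},{"tx":-7.5,"ty":-26,"tz":0,"wx":0,"wy":0,"wz":0,"claw":0.9},{"tx":-8.5,"ty":-29.5,"tz":0,"wx":0,"wy":0,"wz":0,"claw":0.9},{"tx":-9.5,"ty":-33,"tz":0,"wx":0,"wy":0,"wz":0,"claw":0.9},{"tx":-10.5,"ty":-36.5,"tz":0,"wx":0,"wy":0,"wz":0,"claw":0.9},{"tx":-11.5,"ty":-40,"tz":0,"wx":0,"wy":0,"wz":0,"claw":0.9}]' 6
python3 -m handwheel '[{"tx":-1,"ty":-3.5,"tz":0,"wx":0,"wy":0,"wz":0,"claw":0.9},{"tx":-2,"ty":-7,"tz":0,"wx":0,"wy":0,"wz":0,"claw":0.9},{"tx":-3,"ty":-10.5,"tz":0,"wx":0,"wy":0,"wz":0,"claw":0.9},{"tx":-3.8,"ty":-13,"tz":0,"wx":0,"wy":0,"wz":0,"claw":0.9},{"tx":-4.2,"ty":-14.2,"tz":0,"wx":0,"wy":0,"wz":0,"claw":0.9},{"tx":-4.2,"ty":-14.2,"tz":0,"wx":0,"wy":0,"wz":0,"claw":0.9},{"tx":-4.2,"ty":-14.2,"tz":0,"wx":0,"wy":0,"wz":0,"claw":0.9},{"tx":-4.2,"ty":-14.2,"tz":0,"wx":0,"wy":0,"wz":0,"claw":0.9}]' 6
cat > look.py <<'E'
from h import *
import sys
s=sensors.observe();print(s["position"],s["force"].round(1),s["joints"].round(2));print(R.from_rotvec(s["ee_rot"]).as_matrix().round(3))
K,T=cam("wrist");im,d=vision.get_image("wrist"); cv2.imwrite(f"pics/{sys.argv[1]}.png",im)
P=pts(K,T,d,d>0)
near=np.linalg.norm(P[:,:2]-[.586,-.238],axis=1)
for lo,hi,rr,l in [(.042,.05,.04,"stub"),(.008,.016,.065,"plate"),(.002,.007,.1,"pad")]:
    q=P[(P[:,2]>lo)&(P[:,2]<hi)&(near<rr)]
    c=cv2.minEnclosingCircle(q[:,:2].astype(np.float32)); print(l,c,len(q),np.median(q[:,2]))
    if l=="pad": print(cv2.minAreaRect(q[:,:2].astype(np.float32)))
for l in ["faceplate","pad"]:
  for r in nets.cut_out(l,"wrist")[:1]:
    q=pts(K,T,d,r["region"]);q=q[q[:,2]<.06]
    print(l,r["score"],r["uv"],cv2.minAreaRect(q[:,:2].astype(np.float32)))
E
python3 look.py w6
```

```text
clock: 8.62
position: [0.649, -0.1103, 0.2916]
ee_rot: [-0.345, -3.121, 0.0]
force: [0.5, -0.3, 0.5]
width: 0.901
clock: 9.28
position: [0.66, -0.2537, 0.2919]
ee_rot: [-0.341, -3.123, -0.003]
force: [0.3, 1.0, 0.5]
width: 0.9
[ 0.66003478 -0.25372912  0.29194696] [0.3 1.  0.5] [ 0.4   0.56 -0.19  1.25  0.1   1.35  1.57]
[[-0.976  0.216 -0.   ]
 [ 0.216  0.976  0.002]
 [ 0.001  0.002 -1.   ]]
stub ((0.585563600063324, -0.23879557847976685), 0.021971428766846657) 2095 0.045533971540001494
plate ((0.5855120420455933, -0.23890525102615356), 0.05208396539092064) 7598 0.010275479800491066
pad ((0.586550772190094, -0.23996353149414062), 0.0971008688211441) 8431 0.0033663201856197755
((0.5977329015731812, -0.22960129380226135), (0.1593356877565384, 0.17360511422157288), 4.29240608215332)
faceplate 0.9 [320.4, 98.9] ((0.5859593749046326, -0.23906567692756653), (0.10277659446001053, 0.10236202925443649), 8.786763191223145)
pad 0.97 [373.3, 99.7] ((0.5879856944084167, -0.23954693973064423), (0.13171075284481049, 0.13131842017173767), 8.7294340133667)
```

View pics/w6.png

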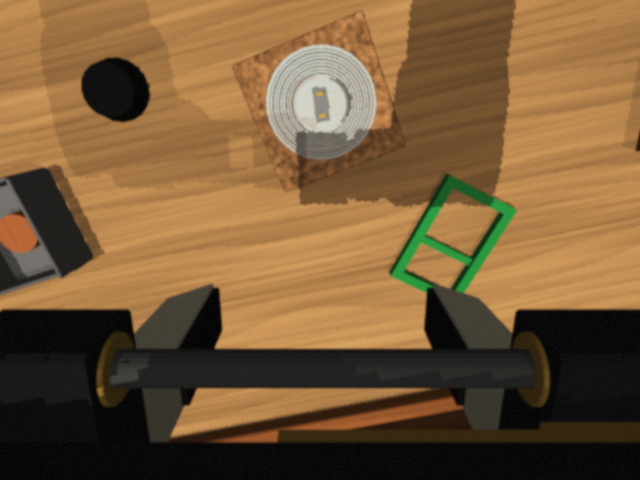

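The wrist view shows the faceplate at (321,101), centred on its pad, and nothing within the finger sweep. The stub is at (0.5857, -0.239). I descend onto it.

```bash
python3 -m handwheel '[{"tx":2.5,"ty":-0.1,"tz":0.5,"wx":0,"wy":0,"wz":0,"claw":0.9},{"tx":5,"ty":-0.2,"tz":2.5,"wx":0,"wy":0,"wz":0,"claw":0.9},{"tx":7.1,"ty":-0.2,"tz":5,"wx":0,"wy":0,"wz":0,"claw":0.9},{"tx":7.6,"ty":-0.2,"tz":8,"wx":0,"wy":0,"wz":0,"claw":0.9},{"tx":7.6,"ty":-0.2,"tz":11,"wx":0,"wy":0,"wz":0,"claw":0.9},{"tx":7.6,"ty":-0.2,"tz":14,"wx":0,"wy":0,"wz":0,"claw":0.9},{"tx":7.6,"ty":-0.2,"tz":17,"wx":0,"wy":0,"wz":0,"claw":0.9},{"tx":7.6,"ty":-0.2,"tz":19.5,"wx":0,"wy":0,"wz":0,"claw":0.9},{"tx":7.6,"ty":-0.2,"tz":21,"wx":0,"wy":0,"wz":0,"claw":0.9},{"tx":7.6,"ty":-0.2,"tz":21,"wx":0,"wy":0,"wz":0,"claw":0.9},{"tx":7.6,"ty":-0.2,"tz":21,"wx":0,"wy":0,"wz":0,"claw":0.9}]' 6
python3 - <<'E'
from h import *
s=sensors.observe();print(s["position"],s["force"].round(1));Rm=R.from_rotvec(s["ee_rot"]).as_matrix()
print("delta tool cm",100*Rm.T@(np.array([.5857,-.239,.031])-s["position"]),R.from_matrix(Rm).inv().as_matrix()[2])
E
```

```text
clock: 10.35
position: [0.5851, -0.2406, 0.0821]
ee_rot: [-0.343, -3.122, -0.001]
force: [0.2, 0.4, 1.4]
width: 0.901
[ 0.58508263 -0.24057063  0.08212488] [0.2 0.4 1.4]
delta tool cm [-0.03199322  0.16454365  5.11252569] [-1.01615844e-03  6.61257563e-04 -9.99999265e-01]
```

```bash
python3 -m handwheel '[{"tx":0,"ty":0.15,"tz":2,"wx":0,"wy":0,"wz":0,"claw":0.9},{"tx":0,"ty":0.15,"tz":4,"wx":0,"wy":0,"wz":0,"claw":0.9},{"tx":0,"ty":0.15,"tz":4.9,"wx":0,"wy":0,"wz":0,"claw":0.9},{"tx":0,"ty":0.15,"tz":5.1,"wx":0,"wy":0,"wz":0,"claw":0.7},{"tx":0,"ty":0.15,"tz":5.1,"wx":0,"wy":0,"wz":0,"claw":0.55},{"tx":0,"ty":0.15,"tz":5.1,"wx":0,"wy":0,"wz":0,"claw":0.5},{"tx":0,"ty":0.15,"tz":5.1,"wx":0,"wy":0,"wz":0,"claw":0.4},{"tx":0,"ty":0.15,"tz":5.1,"wx":0,"wy":0,"wz":0,"claw":0.3},{"tx":0,"ty":0.15,"tz":5.1,"wx":0,"wy":0,"wz":0,"claw":0.3},{"tx":0,"ty":0.15,"tz":5.1,"wx":0,"wy":0,"wz":0,"claw":0.3},{"tx":0,"ty":0.15,"tz":5.1,"wx":0,"wy":0,"wz":0,"claw":0.3},{"tx":0,"ty":0.15,"tz":5.1,"wx":0,"wy":0,"wz":0,"claw":0.3}]' 25
python3 - <<'E'
from h import *
s=sensors.observe();print(s["position"],s["force"].round(1),s["width"])
E
```

```text
clock: 11.35
position: [0.5859, -0.24, 0.0319]
ee_rot: [0.345, 3.122, 0.0]
force: [-1.1, 1.6, 5.5]
width: 0.475
[ 0.58592718 -0.23998266  0.03188811] [-1.1  1.6  5.5] 0.4754370048697252
```

Gripped (43.7 mm opening, against the 44 mm stub). Now I lift.

```bash
python3 -m handwheel '[{"tx":0,"ty":0,"tz":-0.3,"wx":0,"wy":0,"wz":0,"claw":0.3},{"tx":0,"ty":0,"tz":-1,"wx":0,"wy":0,"wz":0,"claw":0.3},{"tx":0,"ty":0,"tz":-2.2,"wx":0,"wy":0,"wz":0,"claw":0.3},{"tx":0,"ty":0,"tz":-4,"wx":0,"wy":0,"wz":0,"claw":0.3},{"tx":0,"ty":0,"tz":-6,"wx":0,"wy":0,"wz":0,"claw":0.3},{"tx":0,"ty":0,"tz":-8.5,"wx":0,"wy":0,"wz":0,"claw":0.3},{"tx":0,"ty":0,"tz":-11,"wx":0,"wy":0,"wz":0,"claw":0.3},{"tx":0,"ty":0,"tz":-13.5,"wx":0,"wy":0,"wz":0,"claw":0.3},{"tx":0,"ty":0,"tz":-16,"wx":0,"wy":0,"wz":0,"claw":0.3},{"tx":0,"ty":0,"tz":-17.5,"wx":0,"wy":0,"wz":0,"claw":0.3},{"tx":0,"ty":0,"tz":-18,"wx":0,"wy":0,"wz":0,"claw":0.3},{"tx":0,"ty":0,"tz":-18,"wx":0,"wy":0,"wz":0,"claw":0.3}]' 25
python3 -m handwheel '[{"tx":0.2,"ty":1,"tz":0,"wx":0,"wy":0,"wz":0,"claw":0.3},{"tx":0.6,"ty":3,"tz":0,"wx":0,"wy":0,"wz":0,"claw":0.3},{"tx":1.2,"ty":6,"tz":0,"wx":0,"wy":0,"wz":0,"claw":0.3},{"tx":1.8,"ty":9,"tz":0,"wx":0,"wy":0,"wz":0,"claw":0.3},{"tx":2.4,"ty":12,"tz":0,"wx":0,"wy":0,"wz":0,"claw":0.3},{"tx":3,"ty":15,"tz":0,"wx":0,"wy":0,"wz":0,"claw":0.3},{"tx":3.6,"ty":18,"tz":0,"wx":0,"wy":0,"wz":0,"claw":0.3},{"tx":4.2,"ty":21,"tz":0,"wx":0,"wy":0,"wz":0,"claw":0.3},{"tx":4.8,"ty":24,"tz":0,"wx":0,"wy":0,"wz":0,"claw":0.3},{"tx":5.3,"ty":26.5,"tz":0,"wx":0,"wy":0,"wz":0,"claw":0.3},{"tx":5.6,"ty":28,"tz":0,"wx":0,"wy":0,"wz":0,"claw":0.3},{"tx":5.6,"ty":28,"tz":0,"wx":0,"wy":0,"wz":0,"claw":0.3}]' 25
python3 - <<'E'
from h import *
s=sensors.observe();print(s["position"],s["force"].round(1),s["ft_torque"].round(2),s["width"])
im,d=vision.get_image("side"); cv2.imwrite("pics/s7.png",im)
E
```

```text
clock: 12.35
position: [0.5861, -0.2404, 0.2133]
ee_rot: [0.345, 3.12, -0.001]
force: [0.2, 0.1, -1.6]
width: 0.476
clock: 13.35
position: [0.5903, 0.0515, 0.2097]
ee_rot: [-0.334, -3.121, -0.004]
force: [-1.0, 0.7, -2.5]
width: 0.472
[0.59027821 0.0515424  0.20969304] [-1.   0.7 -2.5] [ 0.19 -0.02 -0.02] 0.4717833951586379
```

View pics/s7.png

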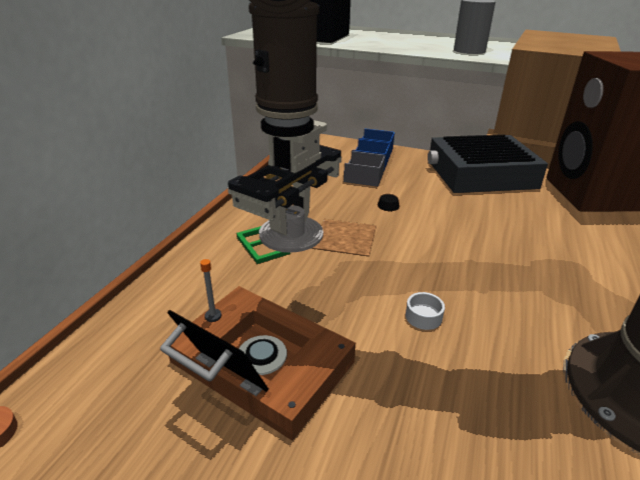

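The plate hangs level in the fingers at (290,233), and the flap is still open. I carry on to the viewing point.

```bash
python3 -m handwheel '[{"tx":0.2,"ty":1,"tz":0,"wx":0,"wy":0,"wz":0,"claw":0.3},{"tx":0.6,"ty":3,"tz":0,"wx":0,"wy":0,"wz":0,"claw":0.3},{"tx":1,"ty":5,"tz":0,"wx":0,"wy":0,"wz":0,"claw":0.3},{"tx":1.5,"ty":7.5,"tz":0,"wx":0,"wy":0,"wz":0,"claw":0.3},{"tx":2,"ty":9.5,"tz":0.2,"wx":0,"wy":0,"wz":0,"claw":0.3},{"tx":2.3,"ty":11,"tz":0.7,"wx":0,"wy":0,"wz":0,"claw":0.3},{"tx":2.4,"ty":11.8,"tz":1.3,"wx":0,"wy":0,"wz":0,"claw":0.3},{"tx":2.4,"ty":11.8,"tz":1.8,"wx":0,"wy":0,"wz":0,"claw":0.3},{"tx":2.4,"ty":11.8,"tz":2.2,"wx":0,"wy":0,"wz":0,"claw":0.3},{"tx":2.4,"ty":11.8,"tz":2.4,"wx":0,"wy":0,"wz":0,"claw":0.3},{"tx":2.4,"ty":11.8,"tz":2.4,"wx":0,"wy":0,"wz":0,"claw":0.3},{"tx":2.4,"ty":11.8,"tz":2.4,"wx":0,"wy":0,"wz":0,"claw":0.3}]' 25
python3 - <<'E'
from h import *
s=sensors.observe();print(s["position"],s["force"].round(1),s["ft_torque"].round(2),s["width"])
for n in ["side","scene","wrist"]:
    K,T=cam(n);im,d=vision.get_image(n); cv2.imwrite(f"pics/{n}8.png",im)
    r=nets.cut_out("faceplate",n)
    for q in r[:1]:
        p=pts(K,T,d,q["region"])
        p=p[(p[:,2]>.15)&(p[:,2]<.18)&(np.linalg.norm(p[:,:2]-[.593,.167],axis=1)<.08)]
        if len(p)<20: continue
        c=cv2.minEnclosingCircle(p[:,:2].astype(np.float32))
        f=p[(p[:,2]>.160)&(p[:,2]<.175)]; A=np.c_[f[:,:2]-[.593,.167],np.ones(len(f))]; co=np.linalg.lstsq(A,f[:,2],rcond=None)[0]
        print(n,q["score"],q["uv"],c,"plane",co.round(4),np.percentile(p[:,2],[2,50,98]).round(4),len(p))
E
```

```text
clock: 14.4
position: [0.5945, 0.1643, 0.1872]
ee_rot: [0.348, 3.122, -0.001]
force: [0.8, 0.7, -1.8]
width: 0.476
[0.59449085 0.16433708 0.18717567] [ 0.8  0.7 -1.8] [ 0.05 -0.03  0.01] 0.4758563011024791
side 0.69 [261.3, 286.5] ((0.5914274454116821, 0.16676582396030426), 0.05260208994150162) plane [ 0.0067 -0.0163  0.1658] [0.1593 0.1654 0.1778] 1852
scene 0.79 [379.8, 182.8] ((0.5978059768676758, 0.16152162849903107), 0.052453815937042236) plane [-0.0071  0.0148  0.1658] [0.1593 0.1654 0.1763] 517
wrist 0.73 [320.2, 257.9] ((0.5939606428146362, 0.1652306616306305), 0.05235379934310913) plane [ 0.0036 -0.0015  0.1663] [0.1639 0.1659 0.175 ] 21534
```

View pics/side8.png

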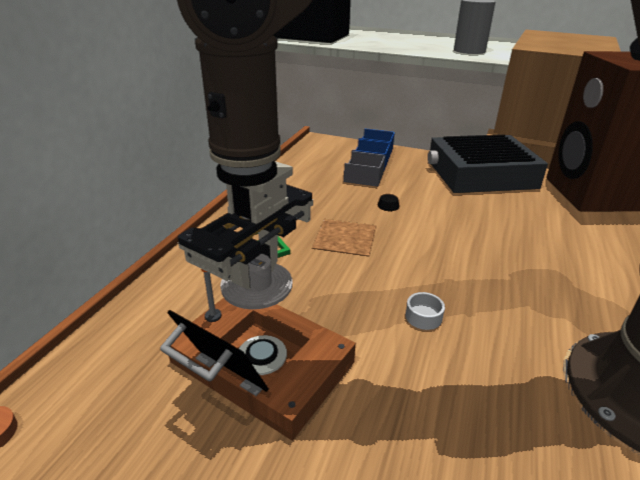

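View pics/wrist8.png

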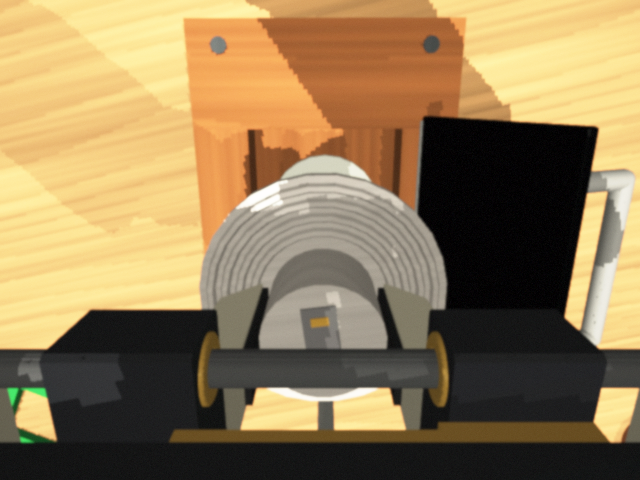

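The plate centre measures (0.594, 0.165), within 3 mm of the lens centre, and level to under 0.02 rad. The underside is at about 0.159. I hold for 3 s.

```bash
python3 -m handwheel '[{"tx":0,"ty":0.1,"tz":0,"wx":0,"wy":0,"wz":0,"claw":0.3},{"tx":0,"ty":0.1,"tz":0,"wx":0,"wy":0,"wz":0,"claw":0.3},{"tx":0,"ty":0.1,"tz":0,"wx":0,"wy":0,"wz":0,"claw":0.3},{"tx":0,"ty":0.1,"tz":0,"wx":0,"wy":0,"wz":0,"claw":0.3},{"tx":0,"ty":0.1,"tz":0,"wx":0,"wy":0,"wz":0,"claw":0.3},{"tx":0,"ty":0.1,"tz":0,"wx":0,"wy":0,"wz":0,"claw":0.3},{"tx":0,"ty":0.1,"tz":0,"wx":0,"wy":0,"wz":0,"claw":0.3},{"tx":0,"ty":0.1,"tz":0,"wx":0,"wy":0,"wz":0,"claw":0.3},{"tx":0,"ty":0.1,"tz":0,"wx":0,"wy":0,"wz":0,"claw":0.3},{"tx":0,"ty":0.1,"tz":0,"wx":0,"wy":0,"wz":0,"claw":0.3},{"tx":0,"ty":0.1,"tz":0,"wx":0,"wy":0,"wz":0,"claw":0.3},{"tx":0,"ty":0.1,"tz":0,"wx":0,"wy":0,"wz":0,"claw":0.3}]' 25
for i in 1 2 3; do python3 -m handwheel '[{"tx":0,"ty":0,"tz":0,"wx":0,"wy":0,"wz":0,"claw":0.3},{"tx":0,"ty":0,"tz":0,"wx":0,"wy":0,"wz":0,"claw":0.3},{"tx":0,"ty":0,"tz":0,"wx":0,"wy":0,"wz":0,"claw":0.3},{"tx":0,"ty":0,"tz":0,"wx":0,"wy":0,"wz":0,"claw":0.3},{"tx":0,"ty":0,"tz":0,"wx":0,"wy":0,"wz":0,"claw":0.3},{"tx":0,"ty":0,"tz":0,"wx":0,"wy":0,"wz":0,"claw":0.3},{"tx":0,"ty":0,"tz":0,"wx":0,"wy":0,"wz":0,"claw":0.3},{"tx":0,"ty":0,"tz":0,"wx":0,"wy":0,"wz":0,"claw":0.3},{"tx":0,"ty":0,"tz":0,"wx":0,"wy":0,"wz":0,"claw":0.3},{"tx":0,"ty":0,"tz":0,"wx":0,"wy":0,"wz":0,"claw":0.3},{"tx":0,"ty":0,"tz":0,"wx":0,"wy":0,"wz":0,"claw":0.3},{"tx":0,"ty":0,"tz":0,"wx":0,"wy":0,"wz":0,"claw":0.3}]' 25; done
python3 - <<'E'
from h import *
s=sensors.observe();print(s["position"],s["dq"].round(4),s["width"])
im,d=vision.get_image("side"); cv2.imwrite("pics/s9.png",im)
K,T=cam("side")
P=pts(K,T,d,d>0)
hg=np.array([.6068,.2275]); yy=np.array([.216,.976]); xx=np.array([.976,-.216])
a=(P[:,:2]-hg)@yy; b=(P[:,:2]-hg)@xx; z=P[:,2]-.045
m=(abs(b)<.07)&(a>-.01)&(a<.06)&(z>.01)&(z<.115); 
co=np.polyfit(z[m],a[m],1); print("flap angle",np.pi/2+np.arctan(co[0]),m.sum())
E
```

```text
clock: 15.7
position: [0.5945, 0.1667, 0.1872]
ee_rot: [0.345, 3.123, -0.0]
force: [-0.6, -0.1, -2.9]
width: 0.468
clock: 16.7
position: [0.5945, 0.1667, 0.1873]
ee_rot: [0.345, 3.123, 0.0]
force: [-0.6, -0.3, -2.2]
width: 0.475
clock: 17.7
position: [0.5945, 0.1667, 0.1872]
ee_rot: [0.345, 3.123, -0.0]
force: [-0.5, 0.9, -2.3]
width: 0.473
clock: 18.7
position: [0.5945, 0.1667, 0.1872]
ee_rot: [0.345, 3.123, -0.0]
force: [-0.0, -0.2, -2.0]
width: 0.475
[0.59449618 0.16667465 0.18723039] [ 0.0015  0.     -0.0018 -0.0015 -0.0005 -0.001  -0.0009] 0.4745036967648951
flap angle 1.9163715865116386 1914
```

The hold lasted 4 s and the flap measured 1.916 rad. Now I return the plate to the pad.

```bash
python3 -m handwheel '[{"tx":0,"ty":0,"tz":-0.8,"wx":0,"wy":0,"wz":0,"claw":0.3},{"tx":0,"ty":0,"tz":-1.8,"wx":0,"wy":0,"wz":0,"claw":0.3},{"tx":-0.2,"ty":-1,"tz":-2.4,"wx":0,"wy":0,"wz":0,"claw":0.3},{"tx":-0.6,"ty":-3,"tz":-2.4,"wx":0,"wy":0,"wz":0,"claw":0.3},{"tx":-1.2,"ty":-6,"tz":-2.4,"wx":0,"wy":0,"wz":0,"claw":0.3},{"tx":-1.8,"ty":-9,"tz":-2.4,"wx":0,"wy":0,"wz":0,"claw":0.3},{"tx":-2.4,"ty":-12,"tz":-2.4,"wx":0,"wy":0,"wz":0,"claw":0.3},{"tx":-3,"ty":-15,"tz":-2.4,"wx":0,"wy":0,"wz":0,"claw":0.3},{"tx":-3.6,"ty":-18,"tz":-2.4,"wx":0,"wy":0,"wz":0,"claw":0.3},{"tx":-4.2,"ty":-21,"tz":-2.4,"wx":0,"wy":0,"wz":0,"claw":0.3},{"tx":-4.8,"ty":-24,"tz":-2.4,"wx":0,"wy":0,"wz":0,"claw":0.3},{"tx":-5.4,"ty":-27,"tz":-2.4,"wx":0,"wy":0,"wz":0,"claw":0.3}]' 25
python3 -m handwheel '[{"tx":-0.6,"ty":-3,"tz":0,"wx":0,"wy":0,"wz":0,"claw":0.3},{"tx":-1.2,"ty":-6,"tz":0,"wx":0,"wy":0,"wz":0,"claw":0.3},{"tx":-1.8,"ty":-9,"tz":1,"wx":0,"wy":0,"wz":0,"claw":0.3},{"tx":-2.3,"ty":-11.5,"tz":3,"wx":0,"wy":0,"wz":0,"claw":0.3},{"tx":-2.6,"ty":-12.9,"tz":5,"wx":0,"wy":0,"wz":0,"claw":0.3},{"tx":-2.6,"ty":-12.9,"tz":7.5,"wx":0,"wy":0,"wz":0,"claw":0.3},{"tx":-2.6,"ty":-12.9,"tz":10,"wx":0,"wy":0,"wz":0,"claw":0.3},{"tx":-2.6,"ty":-12.9,"tz":12,"wx":0,"wy":0,"wz":0,"claw":0.3},{"tx":-2.6,"ty":-12.9,"tz":14,"wx":0,"wy":0,"wz":0,"claw":0.3},{"tx":-2.6,"ty":-12.9,"tz":15,"wx":0,"wy":0,"wz":0,"claw":0.3},{"tx":-2.6,"ty":-12.9,"tz":15,"wx":0,"wy":0,"wz":0,"claw":0.3},{"tx":-2.6,"ty":-12.9,"tz":15,"wx":0,"wy":0,"wz":0,"claw":0.3}]' 25
python3 - <<'E'
from h import *
s=sensors.observe();print(s["position"],s["force"].round(1),s["width"]);Rm=R.from_rotvec(s["ee_rot"]).as_matrix()
print("delta tool cm",100*Rm.T@(np.array([.5866,-.240,.0315])-s["position"]),Rm[2].round(4))
E
```

```text
clock: 19.75
position: [0.588, -0.111, 0.2124]
ee_rot: [0.346, 3.121, -0.001]
force: [0.3, -0.5, -2.8]
width: 0.476
clock: 20.75
position: [0.5856, -0.2406, 0.0619]
ee_rot: [0.345, 3.122, -0.0]
force: [0.5, 0.0, -1.9]
width: 0.472
[ 0.58561102 -0.24062101  0.06190404] [ 0.5  0.  -1.9] 0.4724882616403096
delta tool cm [-0.08213271  0.08266568  3.04041403] [-3.e-04 -1.e-04 -1.e+00]
```

Slow lowering, then I check for contact.

```bash
python3 -m handwheel '[{"tx":0,"ty":0,"tz":0.7,"wx":0,"wy":0,"wz":0,"claw":0.3},{"tx":0,"ty":0,"tz":1.4,"wx":0,"wy":0,"wz":0,"claw":0.3},{"tx":0,"ty":0,"tz":2,"wx":0,"wy":0,"wz":0,"claw":0.3},{"tx":0,"ty":0,"tz":2.4,"wx":0,"wy":0,"wz":0,"claw":0.3},{"tx":0,"ty":0,"tz":2.6,"wx":0,"wy":0,"wz":0,"claw":0.3},{"tx":0,"ty":0,"tz":2.75,"wx":0,"wy":0,"wz":0,"claw":0.3},{"tx":0,"ty":0,"tz":2.85,"wx":0,"wy":0,"wz":0,"claw":0.3},{"tx":0,"ty":0,"tz":2.92,"wx":0,"wy":0,"wz":0,"claw":0.3},{"tx":0,"ty":0,"tz":2.97,"wx":0,"wy":0,"wz":0,"claw":0.3},{"tx":0,"ty":0,"tz":3,"wx":0,"wy":0,"wz":0,"claw":0.3},{"tx":0,"ty":0,"tz":3,"wx":0,"wy":0,"wz":0,"claw":0.3},{"tx":0,"ty":0,"tz":3,"wx":0,"wy":0,"wz":0,"claw":0.3}]' 25
```

```text
clock: 21.75
position: [0.5856, -0.2402, 0.0319]
ee_rot: [0.345, 3.122, -0.0]
force: [-3.1, 0.7, 5.9]
width: 0.478
```

The force changed from -2 to +5.9 N, so the plate is on the pad. I release it.

```bash
python3 -m handwheel '[{"tx":0,"ty":0,"tz":0,"wx":0,"wy":0,"wz":0,"claw":0.5},{"tx":0,"ty":0,"tz":0,"wx":0,"wy":0,"wz":0,"claw":0.55},{"tx":0,"ty":0,"tz":0,"wx":0,"wy":0,"wz":0,"claw":0.7},{"tx":0,"ty":0,"tz":0,"wx":0,"wy":0,"wz":0,"claw":0.9},{"tx":0,"ty":0,"tz":0,"wx":0,"wy":0,"wz":0,"claw":0.9},{"tx":0,"ty":0,"tz":0,"wx":0,"wy":0,"wz":0,"claw":0.9},{"tx":0,"ty":0,"tz":0,"wx":0,"wy":0,"wz":0,"claw":0.9},{"tx":0,"ty":0,"tz":0,"wx":0,"wy":0,"wz":0,"claw":0.9},{"tx":0,"ty":0,"tz":0,"wx":0,"wy":0,"wz":0,"claw":0.9},{"tx":0,"ty":0,"tz":-0.5,"wx":0,"wy":0,"wz":0,"claw":0.9},{"tx":0,"ty":0,"tz":-1.5,"wx":0,"wy":0,"wz":0,"claw":0.9},{"tx":0,"ty":0,"tz":-3,"wx":0,"wy":0,"wz":0,"claw":0.9}]' 25
python3 -m handwheel '[{"tx":0,"ty":0,"tz":-1.5,"wx":0,"wy":0,"wz":0,"claw":0.9},{"tx":0,"ty":0,"tz":-3.5,"wx":0,"wy":0,"wz":0,"claw":0.9},{"tx":0,"ty":0,"tz":-6,"wx":0,"wy":0,"wz":0,"claw":0.9},{"tx":0,"ty":0,"tz":-8.5,"wx":0,"wy":0,"wz":0,"claw":0.9},{"tx":0,"ty":0,"tz":-11,"wx":0,"wy":0,"wz":0,"claw":0.9},{"tx":-2,"ty":0,"tz":-14,"wx":0,"wy":0,"wz":0,"claw":0.9},{"tx":-4,"ty":0,"tz":-17,"wx":0,"wy":0,"wz":0,"claw":0.9},{"tx":-6,"ty":0,"tz":-20,"wx":0,"wy":0,"wz":0,"claw":0.9},{"tx":-7.5,"ty":0,"tz":-22,"wx":0,"wy":0,"wz":0,"claw":0.9},{"tx":-7.5,"ty":0,"tz":-22,"wx":0,"wy":0,"wz":0,"claw":0.9},{"tx":-7.5,"ty":0,"tz":-22,"wx":0,"wy":0,"wz":0,"claw":0.9}]' 25
python3 look.py w10
python3 - <<'E'
from h import *
im,d=vision.get_image("side"); cv2.imwrite("pics/s10.png",im)
K,T=cam("side")
P=pts(K,T,d,d>0)
hg=np.array([.6068,.2275]); yy=np.array([.216,.976]); xx=np.array([.976,-.216])
a=(P[:,:2]-hg)@yy; b=(P[:,:2]-hg)@xx; z=P[:,2]-.045
m=(abs(b)<.07)&(a>-.01)&(a<.06)&(z>.01)&(z<.115); 
co=np.polyfit(z[m],a[m],1); print("flap angle",np.pi/2+np.arctan(co[0]))
for l in ["frame","cup","foot"]:
    for q in nets.cut_out(l,"side")[:1]: print(l,q["score"],q["uv"],np.median(pts(K,T,d,q["region"]),0).round(3))
E
```

```text
clock: 22.75
position: [0.5848, -0.2399, 0.0612]
ee_rot: [-0.345, -3.121, -0.001]
force: [1.1, -0.0, 0.5]
width: 0.9
clock: 23.67
position: [0.6596, -0.2564, 0.2831]
ee_rot: [0.344, 3.12, -0.0]
force: [0.5, 0.5, -0.6]
width: 0.902
[ 0.65957448 -0.25636748  0.28306917] [ 0.5  0.5 -0.6] [ 0.41  0.56 -0.19  1.27  0.1   1.32  1.57]
[[-0.976  0.218  0.003]
 [ 0.218  0.976 -0.001]
 [-0.003  0.    -1.   ]]
stub ((0.5849120020866394, -0.24025677144527435), 0.021965133026242256) 2210 0.04552680851744206
plate ((0.5849450826644897, -0.24023273587226868), 0.052077677100896835) 7967 0.010250339294201327
pad ((0.5875403881072998, -0.2386002242565155), 0.09209619462490082) 8798 0.0033660796042639385
((0.5756307244300842, -0.23947745561599731), (0.1589086353778839, 0.15690940618515015), 11.436144828796387)
faceplate 0.81 [319.8, 99.4] ((0.5847969651222229, -0.24069540202617645), (0.10283057391643524, 0.10248123854398727), 0.06458364427089691)
pad 0.93 [373.1, 116.4] ((0.5879544615745544, -0.23961669206619263), (0.13163021206855774, 0.13170847296714783), 8.757672309875488)
flap angle 1.9201589219281598
frame 0.83 [260.6, 241.2] [ 0.749 -0.131  0.009]
cup 0.9 [424.2, 312.3] [ 0.366 -0.039  0.016]
foot 0.51 [389.8, 204.3] [ 0.528 -0.405  0.018]
```

View pics/s10.png

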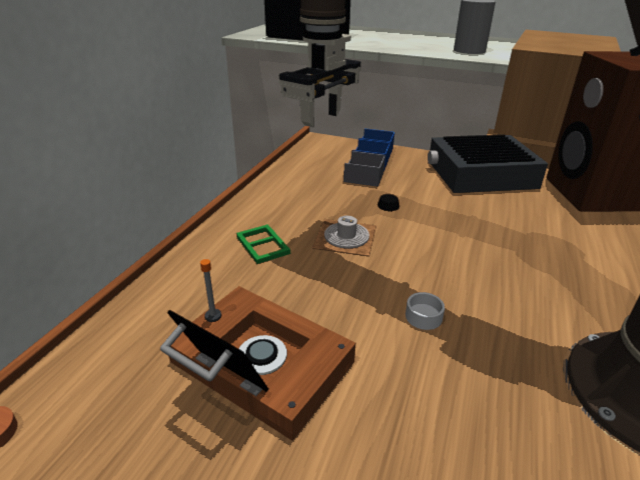

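View pics/w10.png

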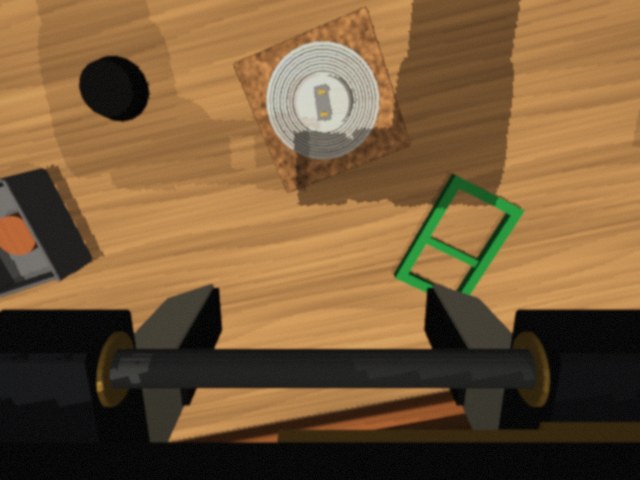

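The plate lies flat about 3 mm off the pad's centre, at (322,100) in the wrist view. The flap is open, the bystanders have not moved, and the gripper is clear.

```bash
python3 -c "
from cell import arm; print(arm.sign_off())"
```

```text
the job is handed in; nothing more can be done
None
```

The job is done and handed in at about 24 s of the 72 s allowed. No verdict is reported, so the results below are from my own checks.

- **Flap:** I pinched the bar lightly, swung the flap over and let go near the stop. It measured 1.92 rad at the last look.
- **Viewing point:** I held the faceplate over the lens for about 4 s. The last measurement, just before a 1 mm centring nudge, put its centre within 3 mm of the lens centre. The underside was at about 0.159 m and level to under 0.02 rad.
- **Pad:** I set the plate down softly, with about 6 N upward on the wrist at contact, and released it. It lies flat about 3 mm from the pad's centre, and the gripper is well clear.
- **Other parts:** the frame, cup and foot measured within 7 mm of where they started, which is about the measurement noise.

My first move command was refused as "invalid input" because its rows were incomplete. The arm did not move, and I resent it with complete rows. The side and scene cameras disagreed on the plate's position at the viewing point by about 8 mm, each covering one side. I used the wrist camera's value, which lay between them.

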